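# Load the kernel slide under the stage clip

### The arm

A 6-joint arm with a two-finger parallel gripper is mounted at the origin on the work surface. World frame = base frame: x ahead of the robot, y to its left, z up, the work surface at z = 0. Lengths are in m, angles in rad, forces in N, time in s.
With the tool pointing down it reaches from about 0.375 to 0.925 m from the base axis. Payload 5.7 kg.
Tool frame: the origin (TCP) lies at the centre of the arm's flange, where the gripper is bolted on; the fingertips stand 173 mm ahead of it and the grasp point (between the pads) lies 155 mm ahead of it; x points along the fingers, z is the direction in which the jaws open and shut, and the axes are right-handed (so a half turn about x gives the same grasp; the last joint's range is limited). The gripper opens to 85 mm and grips with 20 to 120 N. Pads are 22 mm wide; open, the fingers measure 114 mm over their backs; the gripper's body (76 mm by 85 mm) begins 54 mm behind the grasp point. The pads swing forward as they close: fully open they stand 13 mm farther back than shut.
Start: joints at [-1.238, 0.359, 1.51, -0, 1.272, -0.115], TCP at [0.26, -0.541, 0.405] pointing down, gripper open.
Joint ranges: [-2.97, 2.97], [-1.01, 2.36], [0.21, 2.38], [-0.96, 4.11], [0.2, 2.71], [-2.98, 2.98]. Speed limits (rad/s): [2.39, 2.39, 3.14, 3.14, 3.14, 3.14].

### API

Orientations are given as a unit quaternion [w, x, y, z].
In Python, from station import r gives the robot as it stands.
- The arm moves only by the tool drive_tool, never from a script. Its argument "motion" is a list that holds one entry, the list of rows, each a list of 5 numbers: the closure, from 0 (fully open) to 1 (shut), then the shift along the tool's x, y, z in cm, then the turn about the tool's x in degrees. A call has 1 to 10 rows; each row shifts and turns the commanded pose from where the row before left it, along the tool's axes as they then stand; what a row does not reach is not made up. A row lasts 1/8 s, in which the tool goes at most 62.5 mm and 10.7 degrees, less where a joint would pass 70% of its speed; a pose out of reach is approached as far as the arm can. A call is refused whole if a number of a shift passes 6.25 or a number of a turn 10.7, either way. A call with a gripper value outside its range is refused whole. The fingers move at their own pace and stop on an object; "force" is the grip in N (left out, the last holds). Time passes only in rows, so rows that do not move let the fingers close. It gives the time, the measured TCP pose, the force and the opening at its end, in the units of the state.
- r.state(): the state, without advancing time (a new reading comes with each control period).
- r.capture(name): name is "side" or "top"; returns the picture (480x640x3 uint8, blue, green, red); there is no depth.
- r.get_calibration(name): a dict with "mtx" (3x3 intrinsics, pixels), "rvec" (rotation vector, rad) and "tvec" (3), from world to camera coordinates, as OpenCV has them. Camera axes: x right, y down, z forward; pixel columns grow to the right and rows downward; lengths in m; the calibration is good to about 2 mm. A picture is of the moment at which its call begins. get_calibration takes no time and is no camera call.
- r.finish_job(): hands the job in, once; it reports no verdict.
Trained networks look in the newest picture that a camera, given by its name, has taken for a name from the list of things; names that differ only in an ending like _2 or _b are one class to them, and where a whole thing is asked for, a point or a joint stands for the part that bears it (a point fixed in the world has none). Each returns a list of dicts, best first, with "score" (0 to 1); they miss things now and then, are a little off and sometimes report something else, mostly with a low value. They report only what shows in the picture. A call takes as long as a camera call. They do not tell look-alikes from the thing itself.
- r.search_frame(label, camera): "point" ([x, y, z] in m, in world coordinates, good to about 4 mm: the middle of the surface that is visible of it).
- r.masks_of(label, camera): "region" (480x640 bool, what is visible of it).
The state is a dict: "clock": time; "q": joint angles; "dq": joint speeds; "tau": joint torques, N m; "eef_pos": TCP position; "eef_rot": TCP orientation; "contact_force": force on the tool from outside, world axes, zero at the start; "ft_torque": the same for the moment, N m; "width": finger opening in m.
Only numpy, scipy, OpenCV 4.12 (cv2) and the standard library are available. Lean on these libraries where they do the work, as an engineer would, in place of code of your own. Each camera call takes 0.05 s, during which the arm holds its last target. There are 200 camera calls.

### The job

Load the kernel slide into the inspection stage: press the stage clip's long bar down with one fingertip so that its jaw lifts, and while holding it down push the slide by its rear lip with the other fingertip, beneath the jaw and fully home against the back stop. Then let the clip close on the slide and draw clear. Only press and push: do not lift the slide, and leave the jar, brush and cup alone.

Things in the scene. Friction and masses are not known exactly. Their poses are not given: they have to be found in the camera images.
- stage: Fixed white stage. Origin on the table (z 0); x is the push direction, y left, z up. Raised bed: top 28 mm above the table, x -130 to 60, y -42 to 44 mm; beside it (y 44 to 100) only a 10 mm high foot under the press bar. Rails 5 mm above the bed guide the slide: inner faces y +-31, x -110 to 40. Hinge along x at y 40, 38 mm above the table, between lugs 44 mm high at x -125 and 27.
- clip (a joint): Angle (rad) of the stage's steel spring clip, 0 to 0.60, sprung to 0. At 0 the jaw hangs 3 mm above the bed and blocks the 8 mm slide. Pressing the bar down raises the angle and lifts the jaw 2.4 mm per 0.1 rad; the slide passes above 0.25. Good opening: 0.42, the bar then level, its top 35 mm above the table (7 above the bed). About 5 N at the bar's middle. On a loaded slide it rests at about 0.2.
- press_bar (a point): Middle of the top of the clip's press bar, moves with it. Steel strip 110 mm long (stage x -120 to -10), 42 mm wide (stage y 42 to 84 when level, so its middle is 63 mm to the side of the track's middle, y 0). At rest it rises outwards from the hinge by 0.42 rad. A pressing fingertip can slide along its whole length.
- jaw (a point): Middle of the underside of the clip's jaw, moves with the clip. The jaw is a steel block 14 mm (stage x 5 to 19) by 6 mm (stage y 13 to 19) on a thin arm from the hinge, reaching over the track.
- slide: Loose kernel slide: black plastic plate 60 x 60 x 8 mm, yellow kernels in its face; along its rear (-x) edge an upright lip 4 mm thick, 60 wide, top 22 mm above the underside, rear face 30 mm behind the origin. About 90 g. Origin: centre of the underside; x from lip to leading edge, z up. Starts flat on the bed between the rails (1 mm play a side), 42 to 70 mm short of home.
- seat (a point): Where the slide's origin lies when the slide is fully home: on the bed's top, 10 mm ahead of the stage's origin, axes as the stage. The slide's leading edge then touches the back stop, a bar 14 mm above the bed with its face 30 mm ahead of this point.
- jar: Bystander: loose glass sample jar, 56 mm across, 85 mm tall, standing beside the stage. Origin: centre of its underside.
- brush: Bystander: loose cleaning brush 170 mm long, lying beside the stage. Origin: underside, near its middle.
- cup: Bystander: loose red sample cup, 70 mm across, 60 mm tall. Origin: centre of its underside.
Mind the look-alikes: they are no part of the job. What is meant by the stage is not brown or purple, and is the smaller of those in its own colour.

How it is judged:
On the way, in this order (a step that is already met when the one before it is completed fails the run):
1. the clip's bar is held down by a finger, the jaw open, before the slide goes beneath (value of joint clip above 0.24 rad and contact force between the fingers and clip above 0.5 N and x of slide in the frame of seat below -0.03 m), for 0.1 s.
2. with the clip still held open by a finger, a finger pushes the slide to within 10 mm of home (value of joint clip above 0.22 rad and contact force between the fingers and clip above 0.3 N and contact force between the fingers and slide above 0.02 N and x of slide in the frame of seat above -0.01 m).
At the end, for the whole second after the job is handed in: The slide lies flat on the bed within 3 mm of home against the back stop, at rest, with the released clip's jaw resting on it (clip angle 0.15 to 0.24 and pressing the slide) (x of slide in the frame of seat between -0.003 and 0.003 m and z of slide in the frame of seat between -0.002 and 0.002 m and horizontal distance between slide and seat below 0.005 m and angle between slide's own z axis and vertical below 0.05 rad and value of joint clip between 0.15 and 0.24 rad and contact force between clip and slide above 0.5 N and linear speed of slide below 0.01 m/s); the robot touches nothing.
It fails at once if the slide is lifted off the bed by more than 6 mm or tipped by more than 0.2 rad (z of slide in the frame of seat above 0.006 m or angle between slide's own z axis and vertical above 0.2 rad).
It fails at once if the jar, brush or cup is shoved more than 20 mm (distance of any of jar, brush, cup from where it was at the start of the episode above 0.02 m).
It also fails if it takes over 40 s, if anything falls off the work surface, if the arm or the gripper's body presses on something with over 40 N, if the wrist force passes 120 N, or if a joint passes its speed limit or range.

## Working session

There is one attempt and no reset: what is moved stays moved. The work goes in short steps, Python scripts to look and compute and a tool call to move; the robot and the scene stay as the last step left them, time stands still between calls to the robot, and variables do not carry over. Pictures are saved under pics/ and viewed, about 8 in all and at most 12, crops included, and the job is handed in when it is done.

Besides the shell and the picture viewer there is one more tool, called as name(argument=value, ...), one argument or row to a line, values as JSON. drive_tool: Moves the arm, as the interface text tells. Its arguments: {"type":"object","properties":{"motion":{"type":"array","items":{"type":"array","items":{"type":"array","items":{"type":"number"}}}},"force":{"type":"number"}},"required":["motion"]}

```bash
mkdir -p pics; python3 - <<'E'
from station import r
import cv2,numpy as np
s=r.state();print(s)
for c in("side","top"):
    im=r.capture(c);cv2.imwrite(f"pics/{c}0.png",im)
    k=r.get_calibration(c);R=cv2.Rodrigues(np.array(k["rvec"],float))[0];print(c,"cam at",-R.T@np.array(k["tvec"]).ravel())
    for l in("stage","press_bar","slide","jaw","jar","brush","cup"):
        for d in r.search_frame(l,c): print(c,l,np.round(d["point"],3),round(d["score"],2))
E
```

```text
{'clock': 0.0, 'q': array([-1.23811553e+00,  3.59533776e-01,  1.51145272e+00,  1.24449618e-06,
        1.27247179e+00, -1.15089024e-01]), 'dq': array([-0.00179414,  0.00036499, -0.00075304, -0.00040964,  0.00071184,
       -0.00054184]), 'tau': array([ 1.41547633e-03, -5.27617550e+01, -2.78621256e+01, -3.14993204e-04,
        1.28276017e-02,  1.21815697e-05]), 'eef_pos': array([ 0.25965455, -0.54050644,  0.40382842]), 'eef_rot': array([ 0.5980164 ,  0.3769248 ,  0.59904447, -0.37609813]), 'contact_force': array([ 0.6124132 , -0.36674818,  0.08668135]), 'ft_torque': array([ 0.04280233, -0.01069623, -0.01422264]), 'width': 0.08517689878809118}
side cam at [-0.1857336   0.71790619  0.85845432]
side stage [ 0.587 -0.068  0.034] 0.88
side stage [0.361 0.165 0.043] 0.73
side stage [ 0.615 -0.466  0.007] 0.65
side stage [ 0.277 -0.396  0.036] 0.56
side press_bar [0.364 0.193 0.057] 0.97
side press_bar [ 0.591 -0.058  0.041] 0.56
side slide [ 0.576 -0.109  0.035] 0.78
side jaw [0.363 0.192 0.056] 0.76
side jaw [ 0.59  -0.056  0.044] 0.75
side jar [ 0.645 -0.269  0.055] 0.87
side brush [ 0.53  -0.246  0.016] 0.9
side cup [0.717 0.055 0.042] 0.8
side cup [ 0.591 -0.055  0.043] 0.49
top cam at [ 0.40970698 -0.10786254  1.06898477]
top stage [0.386 0.141 0.042] 0.88
top stage [ 0.243 -0.325  0.036] 0.73
top stage [ 0.548 -0.486  0.029] 0.61
top press_bar [ 0.527 -0.469  0.041] 0.8
top press_bar [ 0.216 -0.286  0.056] 0.75
top press_bar [ 0.597 -0.059  0.045] 0.74
top press_bar [0.37  0.189 0.058] 0.57
top press_bar [0.73  0.056 0.026] 0.47
top slide [ 0.584 -0.117  0.033] 0.86
top jaw [ 0.527 -0.469  0.041] 0.91
top jaw [ 0.214 -0.286  0.056] 0.73
top jaw [0.372 0.193 0.059] 0.58
top jaw [ 0.59  -0.055  0.041] 0.48
top jar [ 0.651 -0.282  0.083] 0.84
top brush [ 0.528 -0.255  0.02 ] 0.86
top cup [0.733 0.054 0.025] 0.79
```

View pics/top0.png

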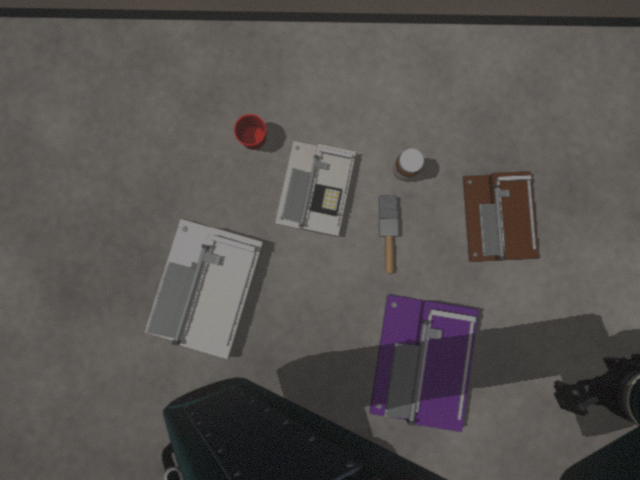

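View pics/side0.png

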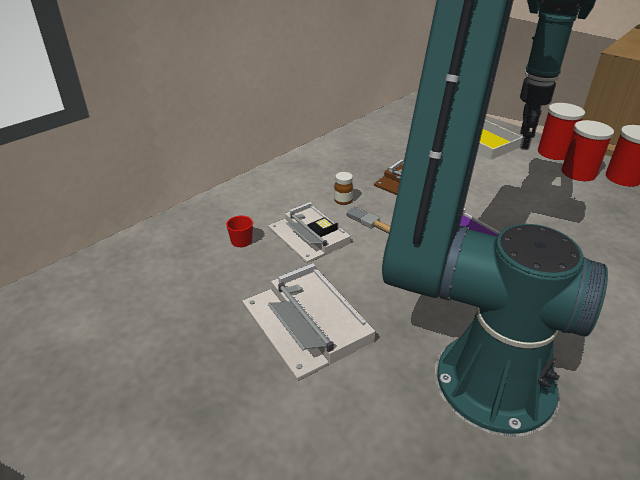

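The candidates for the stage in the top picture are white small (318,190), white large (205,288), brown (502,217) and purple (428,362). The small white one fits: it is the smaller of the two in its colour, and it holds the slide. I'll confirm it in an enlarged crop.

```bash
python3 - <<'E'
import cv2
im=cv2.imread("pics/top0.png")[130:245,265:370]
cv2.imwrite("pics/crop0.png",cv2.resize(im,None,fx=5,fy=5,interpolation=cv2.INTER_CUBIC))
E
```

```text
(no output)
```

View pics/crop0.png

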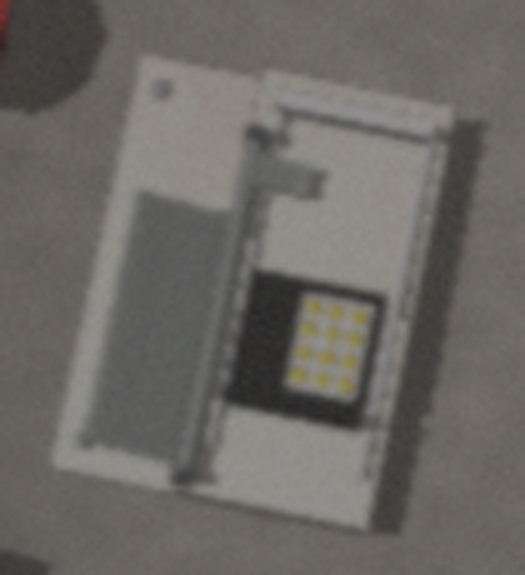

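The crop shows the small white stage with the slide loaded, bar on its left and jaw at (300,180), so this is the right stage. The corners are clear, so I'll fit the pose.

```bash
cat > h.py <<'E'
import cv2,numpy as np
from scipy.optimize import least_squares
from scipy.spatial.transform import Rotation as Ro
def proj(k,P): return cv2.projectPoints(np.array(P,float),np.array(k["rvec"],float),np.array(k["tvec"],float),np.array(k["mtx"],float),None)[0][:,0]
def world(p,P):
    P=np.atleast_2d(np.array(P,float)); c,s=np.cos(p[2]),np.sin(p[2])
    return np.c_[p[0]+c*P[:,0]-s*P[:,1],p[1]+s*P[:,0]+c*P[:,1],P[:,2]]
def fit(k,P,px,p0):
    return least_squares(lambda p:(proj(k,world(p,P))-px).ravel(),p0)
E
python3 - <<'E'
from station import r
from h import *
k=r.get_calibration("top")
cr=lambda a:(np.array(a)+.5)/5-.5+[265,130]
P=np.array([[-130,-42,28],[-130,100,10],[60,100,10]])/1e3
f=fit(k,P,cr([[370,530],[55,467],[143,58]]),[.6,-.08,-.19]);p=f.x
print("stage",p.round(4),"res px",f.fun.round(2))
S=np.array([[-30,30,50],[-30,-30,50],[30,30,36],[30,-30,36]])/1e3
g=fit(k,S,cr([[228,405],[360,428],[258,270],[385,290]]),[.58,-.11,-.19]);print("slide",g.x.round(4),g.fun.round(2))
c,s=np.cos(p[2]),np.sin(p[2]);d=g.x[:2]-p[:2];print("slide in stage",c*d[0]+s*d[1],-s*d[0]+c*d[1])
st=r.state();print(Ro.from_quat(np.roll(st["eef_rot"],-1)).as_matrix().round(3))
# overlay
im=cv2.resize(cv2.imread("pics/top0.png")[130:245,265:370],None,fx=5,fy=5)
for q in [[-130,-42,28],[60,-42,28],[60,44,28],[-130,44,28],[-130,100,10],[60,100,10],[-120,80.4,52.4],[-10,80.4,52.4],[12,16,34],[40,31,42],[40,-31,42]]:
    u=((proj(k,world(p,np.array([q])/1e3))[0]-[265,130]+.5)*5-.5).astype(int);cv2.circle(im,tuple(map(int,u)),3,(0,0,255),-1)
for u in proj(k,world(g.x,S)): cv2.circle(im,tuple(map(int,((u-[265,130]+.5)*5))),3,(0,255,0),-1)
cv2.imwrite("pics/ov0.png",im)
E
```

```text
stage [ 0.6388 -0.1239 -0.1877] res px [ 0.49  0.37 -0.49  0.58 -0.01 -1.  ]
slide [ 0.58   -0.1119 -0.1635] [-0.56 -0.68  1.07 -0.22 -1.32 -0.02  0.8   0.92]
slide in stage -0.05994363928911453 0.0008198563298452595
[[-0.     0.901  0.433]
 [ 0.     0.433 -0.901]
 [-1.     0.    -0.   ]]
```

View pics/ov0.png

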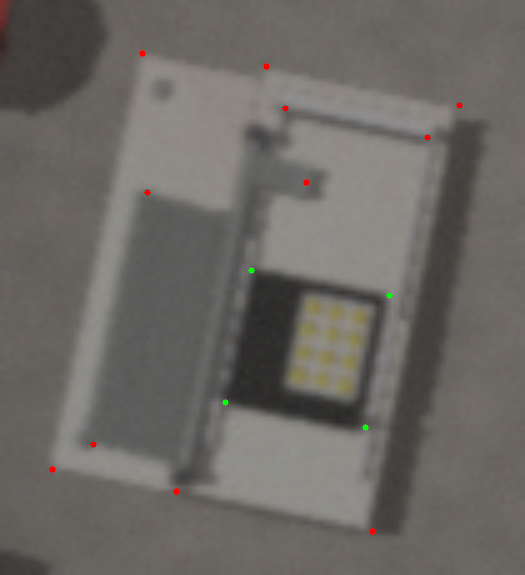

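drive_tool(
  motion=[
    [[0.35, 0, 0, 0, 9.1], [0.35, 0, 0, 0, 9.1], [0.35, 0, 0, 0, 9.1], [0.35, 0, 0, 0, 9.1], [0.35, 0, 1.87, -5.1, 0], [0.35, 0, 1.87, -5.1, 0], [0.35, 0, 1.87, -5.1, 0], [0.35, 0, 1.87, -5.1, 0], [0.35, 0, 1.87, -5.1, 0], [0.35, 0, 1.87, -5.1, 0]],
  ],
  force=40,
)

```text
clock: 2.05
eef_pos: [0.4278, -0.2596, 0.4049]
eef_rot: [0.451, 0.545, 0.451, -0.545]
contact_force: [0.3, -0.0, 0.4]
width: 0.0557
```

drive_tool(
  motion=[
    [[0.35, 0, 1.85, -5.07, 0], [0.35, 0, 1.85, -5.07, 0], [0.35, 0, 1.85, -5.07, 0], [0.35, 0, 1.85, -5.07, 0], [0.35, 5, 0, 0, 0], [0.35, 5, 0, 0, 0], [0.35, 5, 0, 0, 0], [0.35, 0, 0, 0, 0]],
  ],
)

```text
clock: 3.05
eef_pos: [0.5357, -0.0751, 0.2517]
eef_rot: [-0.449, -0.543, -0.453, 0.546]
contact_force: [-0.1, 0.5, 0.7]
width: 0.0558
```

```bash
python3 - <<'E'
from station import r
from h import *
p=[.6388,-.1239,-.1877]
s=r.state();M=Ro.from_quat(np.roll(s["eef_rot"],-1)).as_matrix()
e=s["eef_pos"];c,n=np.cos(p[2]),np.sin(p[2]);d=e[:2]-p[:2]
print("TCP in stage",c*d[0]+n*d[1],-n*d[0]+c*d[1],e[2],"yaw of tool y",np.arctan2(M[1,1],M[0,1]),s["contact_force"],s["width"])
ims=[]
for cam,o in(("top",None),("side",None)):
    im=r.capture(cam);k=r.get_calibration(cam)
    u=proj(k,world(p,[[-.09,.03,.05]]))[0].astype(int);w=60
    cr=im[max(0,u[1]-w):u[1]+w,u[0]-w:u[0]+w].copy()
    ims.append(cv2.resize(cr,(400,400),interpolation=cv2.INTER_CUBIC)); print(cam,u)
cv2.imwrite("pics/a1.png",np.hstack(ims))
E
```

```text
TCP in stage -0.11043886348893994 0.02873396725148993 0.2516725560779787 yaw of tool y -0.18742969561774306 [-0.05633274  0.49184085  0.72769318] 0.055825344267898015
top [309 209]
side [320 231]
```

View pics/a1.png

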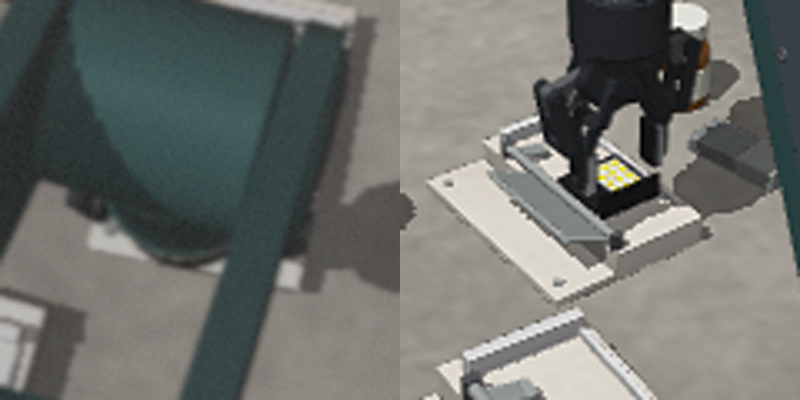

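Side view: finger A's tip is at about (317,229) and B's at about (336,221), both hovering above the stage. I'll check the tip height from these.

```bash
python3 - <<'E'
from station import r
from h import *
p=[.6388,-.1239,-.1877];k=r.get_calibration("side")
for z in(.07,.08,.09,.1): print(z,proj(k,world(p,[[-.11,.063,z],[-.11,-.006,z]])).round(1).tolist())
E
```

```text
0.07 [[314.3, 233.6], [335.9, 224.3]]
0.08 [[314.3, 230.4], [336.0, 221.1]]
0.09 [[314.2, 227.2], [336.1, 218.0]]
0.1 [[314.2, 224.0], [336.2, 214.8]]
```

drive_tool(
  motion=[
    [[0.35, 1.6, 0, 0, 0], [0.35, 1.6, 0, 0, 0], [0.35, 0, 0, 0, 0]],
  ],
)

```text
clock: 3.52
eef_pos: [0.5369, -0.0755, 0.2217]
eef_rot: [-0.45, -0.544, -0.452, 0.545]
contact_force: [-0.8, 0.4, 0.5]
width: 0.0555
```

drive_tool(
  motion=[
    [[0.35, 0.4, 0, 0, 0], [0.35, 0, 0, 0, 0]],
  ],
)

```text
clock: 3.78
eef_pos: [0.5376, -0.0757, 0.2187]
eef_rot: [0.451, 0.545, 0.451, -0.545]
contact_force: [-0.2, -0.2, 0.2]
width: 0.0552
```

drive_tool(
  motion=[
    [[0.35, 0.4, 0, 0, 0], [0.35, 0, 0, 0, 0]],
  ],
)

```text
clock: 4.03
eef_pos: [0.5375, -0.0756, 0.2145]
eef_rot: [-0.451, -0.545, -0.451, 0.545]
contact_force: [0.4, 0.4, -0.4]
width: 0.0554
```

drive_tool(
  motion=[
    [[0.35, 0.3, 0, 0, 0], [0.35, 0, 0, 0, 0]],
  ],
)

```text
clock: 4.28
eef_pos: [0.5377, -0.0756, 0.2118]
eef_rot: [0.451, 0.545, 0.451, -0.544]
contact_force: [-1.5, 1.5, 2.5]
width: 0.0557
```

drive_tool(
  motion=[
    [[0.35, 0.3, 0, 0, 0], [0.35, 0, 0, 0, 0]],
  ],
)

```text
clock: 4.53
eef_pos: [0.5377, -0.0756, 0.2087]
eef_rot: [0.451, 0.545, 0.451, -0.544]
contact_force: [1.2, 1.8, 3.5]
width: 0.0556
```

drive_tool(
  motion=[
    [[0.35, 0.2, 0, 0, 0], [0.35, 0, 0, 0, 0]],
  ],
)

```text
clock: 4.78
eef_pos: [0.5377, -0.0756, 0.2067]
eef_rot: [0.451, 0.545, 0.451, -0.544]
contact_force: [0.5, 1.9, 3.6]
width: 0.0553
```

drive_tool(
  motion=[
    [[0.35, 0.2, 0, 0, 0], [0.35, 0.2, 0, 0, 0], [0.35, 0, 0, 0, 0], [0.35, 0, 0, 0, 0]],
  ],
)

```text
clock: 5.28
eef_pos: [0.5377, -0.0758, 0.2029]
eef_rot: [0.451, 0.545, 0.451, -0.545]
contact_force: [0.0, 1.4, 5.8]
width: 0.0555
```

```bash
python3 - <<'E'
from station import r
from h import *
im=r.capture("side")[165:265,255:375]
cv2.imwrite("pics/a2.png",cv2.resize(im,None,fx=6,fy=6,interpolation=cv2.INTER_CUBIC))
E
```

```text
(no output)
```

View pics/a2.png

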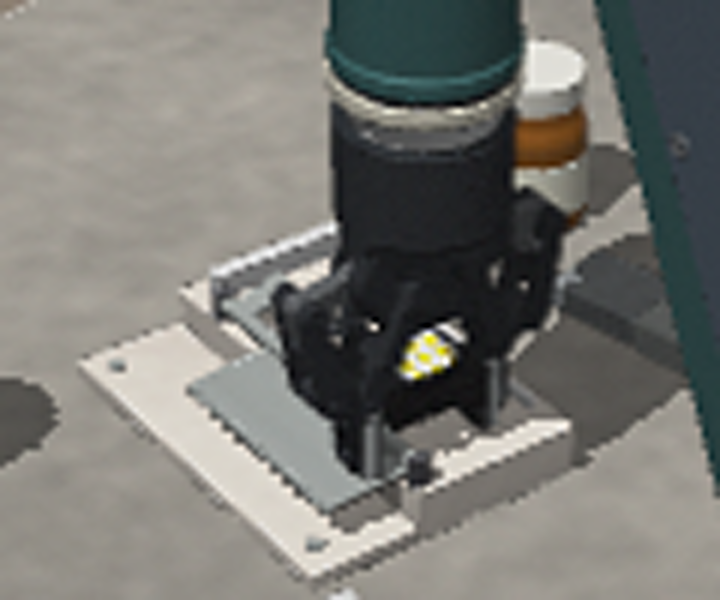

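The bar is level under finger A and finger B stands behind the lip. I'll start pushing.

drive_tool(
  motion=[
    [[0.35, 0, 0.5, 0, 0], [0.35, 0, 0.6, 0, 0], [0.35, 0, 0.6, 0, 0], [0.35, 0, 0.6, 0, 0], [0.35, 0, 0.6, 0, 0], [0.35, 0, 0.6, 0, 0], [0.35, 0, 0, 0, 0]],
  ],
)

```text
clock: 6.2
eef_pos: [0.5705, -0.082, 0.2022]
eef_rot: [-0.45, -0.544, -0.452, 0.545]
contact_force: [-4.1, 2.5, 7.2]
width: 0.0554
```

drive_tool(
  motion=[
    [[0.35, 0, 0.6, 0, 0], [0.35, 0, 0.6, 0, 0], [0.35, 0, 0.6, 0, 0], [0.35, 0, 0.6, 0, 0], [0.35, 0, 0.5, 0, 0], [0.35, 0, 0, 0, 0]],
  ],
)

```text
clock: 6.95
eef_pos: [0.599, -0.0873, 0.2022]
eef_rot: [-0.45, -0.544, -0.452, 0.546]
contact_force: [-3.6, 2.0, 7.2]
width: 0.0557
```

drive_tool(
  motion=[
    [[0.35, 0, 0.4, 0, 0], [0.35, 0, 0.3, 0, 0], [0.35, 0, 0.3, 0, 0], [0.35, 0, 0, 0, 0]],
  ],
)

```text
clock: 7.45
eef_pos: [0.6086, -0.0892, 0.2021]
eef_rot: [-0.45, -0.543, -0.452, 0.546]
contact_force: [-5.1, 1.6, 6.5]
width: 0.0553
```

drive_tool(
  motion=[
    [[0.35, 0, 0.2, 0, 0], [0.35, 0, 0, 0, 0]],
  ],
)

```text
clock: 7.7
eef_pos: [0.6104, -0.0895, 0.2021]
eef_rot: [-0.45, -0.543, -0.453, 0.546]
contact_force: [-3.9, 2.2, 7.2]
width: 0.0554
```

drive_tool(
  motion=[
    [[0.35, 0, 0.2, 0, 0], [0.35, 0, 0, 0, 0]],
  ],
)

```text
clock: 7.95
eef_pos: [0.6123, -0.0899, 0.2021]
eef_rot: [-0.45, -0.543, -0.453, 0.546]
contact_force: [-4.6, 2.1, 6.8]
width: 0.0558
```

drive_tool(
  motion=[
    [[0.35, 0, 0.2, 0, 0], [0.35, 0, 0, 0, 0]],
  ],
)

```text
clock: 8.2
eef_pos: [0.6143, -0.0903, 0.2021]
eef_rot: [-0.45, -0.543, -0.453, 0.546]
contact_force: [-4.9, 2.5, 6.8]
width: 0.0552
```

drive_tool(
  motion=[
    [[0.35, 0, 0.2, 0, 0], [0.35, 0, 0, 0, 0]],
  ],
)

```text
clock: 8.45
eef_pos: [0.6154, -0.0905, 0.202]
eef_rot: [-0.449, -0.543, -0.453, 0.546]
contact_force: [-7.6, 2.1, 9.9]
width: 0.0557
```

drive_tool(
  motion=[
    [[0.35, 0, 0.2, 0, 0], [0.35, 0, 0, 0, 0]],
  ],
)

```text
clock: 8.7
eef_pos: [0.616, -0.0906, 0.2018]
eef_rot: [-0.448, -0.542, -0.454, 0.547]
contact_force: [-11.4, 2.7, 12.7]
width: 0.0557
```

```bash
python3 - <<'E'
from station import r
from h import *
im=r.capture("side")[165:265,255:375]
cv2.imwrite("pics/a3.png",cv2.resize(im,None,fx=6,fy=6,interpolation=cv2.INTER_CUBIC))
E
```

```text
(no output)
```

View pics/a3.png

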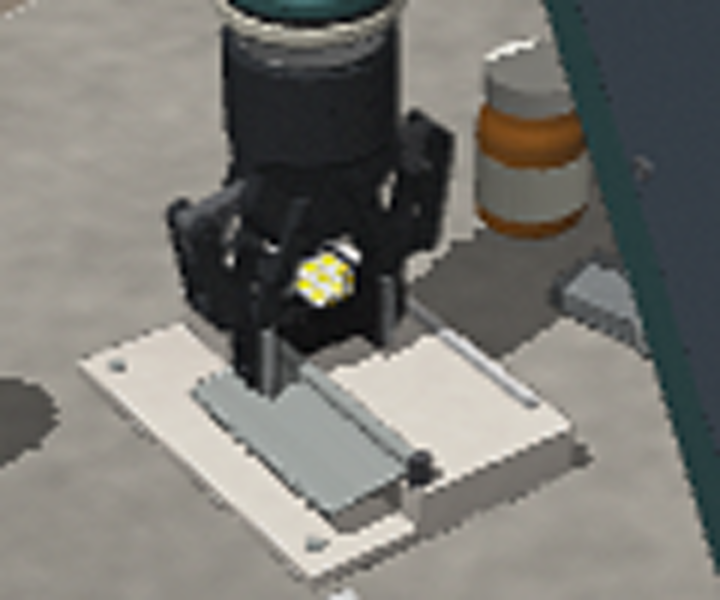

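The force rise at stage x ≈ -29 and the stalled motion show the slide is against the stop. I'll unload the lip first, then raise so the clip closes gently.

drive_tool(
  motion=[
    [[0.35, 0, -0.4, 0, 0], [0.35, 0, -0.4, 0, 0], [0.35, 0, 0, 0, 0], [0.35, -0.4, 0, 0, 0], [0.35, -0.4, 0, 0, 0], [0.35, -0.6, 0, 0, 0], [0.35, -2, 0, 0, 0], [0.35, -5, 0, 0, 0], [0.35, -6, 0, 0, 0], [0.35, 0, 0, 0, 0]],
  ],
)

```text
clock: 10.0
eef_pos: [0.6138, -0.0904, 0.352]
eef_rot: [0.454, 0.546, 0.448, -0.543]
contact_force: [-0.8, 0.7, -0.2]
width: 0.0553
```

drive_tool(
  motion=[
    [[0.35, -3, -2, 5, 0], [0.35, 0, -2, 5.5, 0], [0.35, 0, -2, 5.5, 0], [0.35, 0, -2, 5.5, 0], [0.35, 0, -2, 5.5, 0], [0.35, 0, -2, 5.5, 0], [0.35, 0, 0, 0, 0], [0.35, 0, 0, 0, 0]],
  ],
)

```text
clock: 11.0
eef_pos: [0.4333, -0.3863, 0.3757]
eef_rot: [0.45, 0.545, 0.452, -0.545]
contact_force: [0.4, 0.7, -0.1]
width: 0.0555
```

```bash
python3 - <<'E'
from station import r
from h import *
a=cv2.resize(r.capture("top")[130:245,265:370],(525,575),interpolation=cv2.INTER_CUBIC)
k=r.get_calibration("top");p=[.6388,-.1239,-.1877]
for u in proj(k,world(p,np.array([[-20,30,50],[-20,-30,50],[40,30,36],[40,-30,36]])/1e3)): cv2.circle(a,tuple(map(int,((u-[265,130]+.5)*5))),3,(0,255,0),-1)
b=cv2.resize(r.capture("side")[185:265,265:353],(264,240),interpolation=cv2.INTER_CUBIC)
o=np.zeros((575,790,3),np.uint8);o[:,:525]=a;o[:240,526:]=b;cv2.imwrite("pics/a4.png",o)
E
```

```text
(no output)
```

View pics/a4.png

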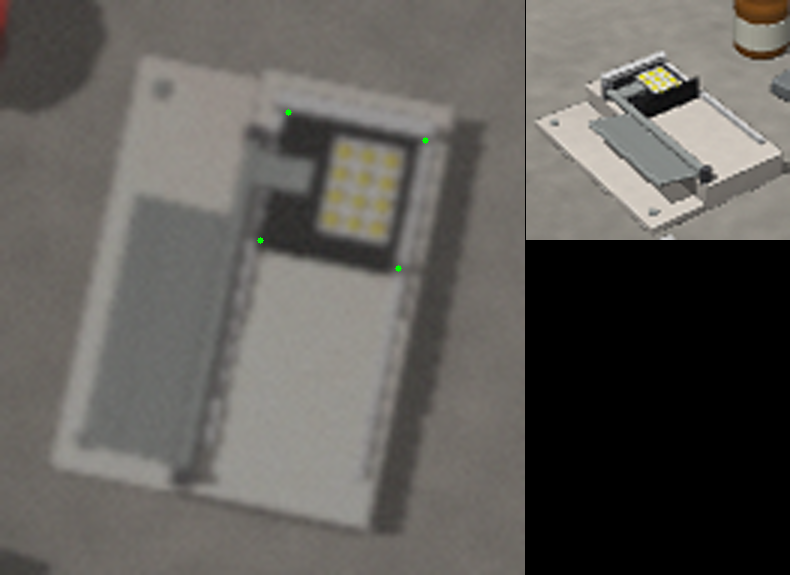

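The green predicted home outline matches the slide to about 1–2 mm. Its black leading edge touches the stop with no white gap, and the jaw rests on it. The bar is tilted partway up and the arm is clear, so I'll hand in.

```bash
python3 -c "
from station import r
print(r.state()['contact_force']);print(r.finish_job())"
```

```text
[-1.24545312  0.56378344 -0.52393569]
the job is handed in; nothing more can be done
None
```

The slide is loaded in the small white stage, and the job was handed in at about 11 s; no verdict was reported.

**What I did:** I pressed the clip bar level with one fingertip, at about 6 N. With the bar still held down, I pushed the slide by its lip with the other fingertip until it stalled against the back stop. The pushing force rose from about 4.5 to 11 N there. I then backed off the lip, raised the fingers so the clip closed, and drew clear.

**Last checks:**
- **Slide position:** the leading edge lies against the stop with no visible gap. The outline matches the predicted home position to about 1–2 mm, except the left end of the lip, which looked about 2–3 mm behind. I put that down to blur and the fit rather than a real gap, but did not measure it again.
- **Clip:** the jaw rests on the slide and the bar is partly raised. I judged this only from the picture; I did not measure the clip angle or the jaw's force on the slide.
- **Surroundings:** the arm was clear. The force reading was about 1.5 N, a little above the 0.7–1.1 N seen earlier with the arm in free air. I kept clear of the jar, brush and cup, but did not measure their positions again at the end.

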